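# Find the setting block the comparator is set for

## Task

The head of the height comparator is clamped at an unknown height: find the one of the three look-alike setting blocks that matches it and slide it along the bench under the spindle, until the sprung foot has ridden up and rests on about the middle of its top. A shorter block leaves the foot hanging in the air, a taller one runs against its collar: feel for it, do not ram a block against the comparator. Keep all three blocks flat on the bench and leave the other loose things where they are.

Things in the scene. Friction and masses are not known exactly. Their poses are not given: they have to be found in the camera images.
- stand: Height comparator fixed to the bench. Origin on the bench under the spindle's axis, z up, x towards its column (28 mm diameter, at x = 140 mm, foot plate 70 x 90 mm). A head clamped on the column at a height that differs every time (not in this pose: find it) reaches forward as a grey bar, 28 mm wide, 24 mm high, flat top, x = -16 to +113 mm. Its top is clear to probe at x = 20 to 75 mm.
- anvil (a point): Bench point under the spindle's axis, marked by a flat steel disc; the stand's origin. The spindle hangs above it through the bar and ends in a steel foot: a 40 mm ball with a 42 mm collar that starts 6.6 mm above the ball's lowest point (a block higher than the collar's underside cannot pass). The foot hangs 38 to 56 mm above the bench, its lowest point 84 mm below the bar's top.
- spindle (a joint): Lift of the sprung spindle in m: 0 hanging free, at most 0.011; spring force 1.5 to 3 N. It rises when a block passes under the foot; its black cap (18 mm wide, 14 mm above the bar when hanging free) rises with it. A dial stands on the bar near the column.
- block_44: Plain aluminium setting block, 120 x 120 mm and 44 mm high, 0.3 to 0.65 kg, too wide to grip. Origin at the centre of its underside, axes along its edges.
- block_50: As block_44, but 50 mm high.
- block_56: As block_44, but 56 mm high.
- loupe: Bystander: black eye loupe, 42 mm diameter, 36 mm high; origin centre of underside.
- link_case: Bystander: clear flat case with bracelet links, 62 x 62 x 13 mm; origin centre of underside.
- grease_jar: Bystander: white jar, 48 mm diameter, 40 mm high; origin centre of underside.
- driver: Bystander: screwdriver lying on the bench, 130 mm long along its x axis.
- pliers: Bystander: small black-handled pliers lying on the bench, 150 mm long along their x axis, 56 mm wide.
Mind the look-alikes: they are no part of the job. What is shaped like the block_56 but turquoise is not meant.

How it is judged:
By the outcome, as a careful person would: the job done as asked, in the order asked, and still so for the second after the job is handed in, with the robot touching nothing.
It also fails if it takes over 64 s, if anything falls off the work surface, if the arm or the gripper's body presses on something with over 40 N, if the wrist force passes 120 N, or if a joint passes its speed limit or range.

## Robot

A 6-joint arm with a two-finger parallel gripper is mounted at the origin on the work surface. World frame = base frame: x ahead of the robot, y to its left, z up, the work surface at z = 0. Lengths are in m, angles in rad, forces in N, time in s.
With the tool pointing down it reaches from about 0.375 to 0.75 m from the base axis. Payload 9 kg.
Tool frame: the origin (TCP) lies on the centre line of the jaws, within the pads' length; the fingertips stand 19 mm ahead of it and the grasp point (between the pads) is the TCP; z points along the fingers, x is the direction in which the jaws open and shut, and the axes are right-handed (so a half turn about z gives the same grasp; the last joint's range is limited). The gripper opens to 85 mm and grips with 20 to 120 N. Pads are 22 mm wide; open, the fingers measure 114 mm over their backs; the gripper's body (76 mm by 85 mm) begins 54 mm behind the grasp point. The pads swing forward as they close: fully open they stand 13 mm farther back than shut.
Start: joints at [-1.349, 0.104, 0.097, 1.564, 0, 1.353], TCP at [0.255, -0.543, 0.25] pointing down, gripper open.
Joint ranges: [-2.99, 2.99], [-0.84, 1.86], [-1.1, 1.16], [-1.84, 2.11], [-1.51, 1.56], [-3.14, 3.14]. Speed limits (rad/s): [2.22, 2.22, 2.57, 3.14, 3.14, 3.14].

## Interface

Orientations are given as a unit quaternion [x, y, z, w].
In Python, from workcell import telemetry, cams, order gives the robot as it stands.
- The arm moves only by the shell command python3 -m handwheel 'ROWS'. ROWS is JSON, a list of rows, each a list of 7 numbers: the turn, a rotation vector about the tool's x, y, z in rad, then the shift along the tool's x, y, z in mm, then the closure in counts, from 0 (fully open) to 255 (shut). In form: [[rx, ry, rz, dx, dy, dz, jaw], ...]. A call has 1 to 8 rows; each row is the pose to reach, as a shift and turn from the pose commanded when the call began, along the tool's axes at that moment; what a row does not reach only later rows make up. A row lasts 1/10 s, in which the tool goes at most 50 mm and 8.59 degrees, less where a joint would pass 70% of its speed; a pose out of reach is approached as far as the arm can. A call with a gripper value outside its range is refused whole. The fingers move at their own pace and stop on an object; the grip force is fixed at half the most. Time passes only in rows, so rows that repeat a pose let the fingers close. It gives the time, the measured TCP pose, the force and the opening at its end, in the units of the state.
- telemetry.get_state(): the state, without advancing time (a new reading comes with each control period).
- cams.get_image(name): name is "scene" or "top" or "wrist"; returns the picture (420x560x3 uint8, blue, green, red); there is no depth.
- cams.camera_model(name): a dict with "fovy" (degrees; the focal length in pixels is half the picture's height over the tangent of half this angle, whatever the lens; pixels are square), "cx", "cy" (the principal point, pixels), "rvec" (rotation vector, rad) and "tvec" (3), from world to camera coordinates, as OpenCV has them. Camera axes: x right, y down, z forward; pixel columns grow to the right and rows downward; lengths in m; the calibration is good to about 2 mm. The wrist camera is an equidistant fisheye: a pixel r from the principal point sees the ray r / f radians off the axis. A picture is of the moment at which its call begins: read the wrist's pose just before it. camera_model takes no time and is no camera call; for the wrist camera it gives the pose at the moment of the call.
- order.hand_in(): hands the job in, once; it reports no verdict.
The state is a dict: "time_s": time; "q": joint angles; "joint_velocities": joint speeds; "effort": joint torques, N m; "tool_pos": TCP position; "eef_rot": TCP orientation; "ft_force": force on the tool from outside, world axes, zero at the start; "torque": the same for the moment, N m; "grip_width": opening from 0.0 (shut) to 1.0 (fully open).
Only numpy, scipy, OpenCV 4.12 (cv2) and the standard library are available. Lean on these libraries where they do the work, as an engineer would, in place of code of your own. Each camera call takes 0.05 s, during which the arm holds its last target. There are 200 camera calls.

## Working session

There is one attempt and no reset: what is moved stays moved. The work goes in short steps, Python scripts to look and compute and a shell command to move; the robot and the scene stay as the last step left them, time stands still between calls to the robot, and variables do not carry over. Pictures are saved under pics/ and viewed, about 8 in all and at most 12, crops included, and the job is handed in when it is done.

```bash
mkdir -p pics; ls
python3 - <<'E'
from workcell import telemetry, cams
import cv2
s=telemetry.get_state(); print(s)
for n in("scene","top"):
    cv2.imwrite(f"pics/{n}0.png",cams.get_image(n)); print(n,cams.camera_model(n))
E
```

```text
pics
{'time_s': 0.0, 'q': array([-1.34871331e+00,  1.04704398e-01,  9.64106176e-02,  1.56389545e+00,
       -2.34004808e-05,  1.35307290e+00]), 'joint_velocities': array([ 0.0014493 ,  0.0004861 , -0.00105826, -0.00118072, -0.00037327,
       -0.00026789]), 'effort': array([-2.72862555e-03, -5.56930983e+01,  5.03648865e+01,  1.67164311e-02,
       -4.23926813e-04, -3.11065413e-07]), 'tool_pos': array([ 0.255374  , -0.54257602,  0.24948705]), 'eef_rot': array([ 8.44323298e-01, -5.35833634e-01, -5.01794096e-04, -4.83100548e-04]), 'ft_force': array([ 0.00424356,  0.65932992, -0.52493576]), 'torque': array([ 0.03781315,  0.03254484, -0.00349262]), 'grip_width': 1.0002118189295235}
scene {'fovy': 54.896300574175555, 'cx': 278.26453270765927, 'cy': 203.76102661308096, 'rvec': array([ 1.01715491,  2.40853905, -1.10755076]), 'tvec': array([ 0.45890874, -0.12117484,  1.42191422])}
top {'fovy': 46.83372866526716, 'cx': 281.6156049010397, 'cy': 215.56403259857433, 'rvec': array([ 2.14546022, -2.15983781,  0.10634451]), 'tvec': array([-0.12955252,  0.49453808,  1.43570375])}
```

View pics/scene0.png

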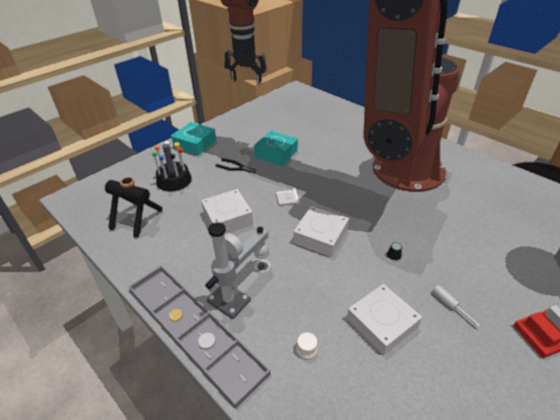

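View pics/top0.png

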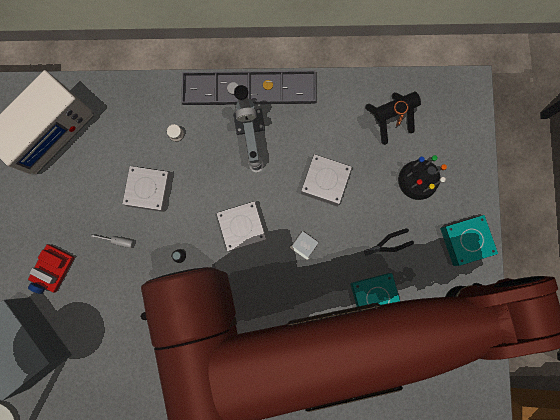

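The scene view shows the stand near (235,265), with plain blocks at (227,211), (321,230) and (384,317), and turquoise decoys at (195,138) and (276,148). The top view has the blocks at (327,178), (241,226) and (147,188), and the spindle near (255,160), with the column above it at (247,112). Next I triangulate the block tops.

```bash
cat > h.py <<'E'
import numpy as np, cv2
from workcell import cams, telemetry
def ray(n,uv,m=None):
    m=m or cams.camera_model(n); f=210/np.tan(np.radians(m["fovy"]/2))
    R=cv2.Rodrigues(np.array(m["rvec"]))[0]; c=-R.T@m["tvec"]
    p=(np.atleast_2d(uv)-[m["cx"],m["cy"]])/f
    if n=="wrist":
        r=np.linalg.norm(p,axis=1,keepdims=True); p=p/np.maximum(r,1e-9)*np.tan(r)
    d=np.c_[p,np.ones(len(p))]@R; return c,d/np.linalg.norm(d,axis=1)[:,None]
def onplane(n,uv,z,m=None):
    c,d=ray(n,uv,m); return c+d*((z-c[2])/d[:,2])[:,None]
def tri(uv1,uv2,n1="scene",n2="top"):
    c1,d1=ray(n1,uv1);c2,d2=ray(n2,uv2);d1=d1[0];d2=d2[0]
    s=np.linalg.lstsq(np.c_[d1,-d2],c2-c1,rcond=None)[0]
    a=c1+s[0]*d1;b=c2+s[1]*d2; return (a+b)/2,np.linalg.norm(a-b)
E
python3 - <<'E'
from h import *
for n,pts,th in(("scene",[(227,211),(321,230),(384,317)],None),("top",[(327,178),(241,226),(147,188)],None)):
    im=cv2.imread(f"pics/{n}0.png"); g=cv2.cvtColor(im,cv2.COLOR_BGR2GRAY)
    for p in pts: print(n,p,g[p[1],p[0]-45:p[0]+46:3])
    big=[cv2.resize(im[p[1]-42:p[1]+42,p[0]-42:p[0]+42],None,fx=3,fy=3,interpolation=cv2.INTER_CUBIC) for p in pts]
    cv2.imwrite(f"pics/{n}b.png",np.hstack(big))
cv2.imwrite("pics/both.png",np.vstack([cv2.imread("pics/sceneb.png"),cv2.imread("pics/topb.png")]))
E
```

```text
scene (227, 211) [161 159 156 159 160 158 157 129 140 209 206 206 200 204 205 206 204 203
 206 207 207 205 198 192 162 160 160 159 159 161 159]
scene (321, 230) [163 163 161 162 160 161 189 198 194 209 208 207 205 201 206 206 207 204
 203 207 205 208 154 128 146 146 118 114 111 102 101]
scene (384, 317) [163 148 109 109 109 105 171 209 208 210 208 202 207 208 207 208 210 208
 208 208 204 208 206 208 209 185 207 206 157 160 160]
top (327, 178) [ 99 106 107 110  99 105  96  88 177 161 166 152 170 169 168 167 164 165
 169 167 170 160  65 109 103 106 101 105 105 107 106]
top (241, 226) [107 102 104 106 104 106 100 100 156 179 180 177 180 175 173 180 174 177
 181 175 174 182  65  63 104 106 102 102 103 106 103]
top (147, 188) [104 105 108 102 103 105 107  99 167 160 166 163 163 168 169 166 163 174
  95 163 167  66  60  58 111 108 112 107 110 102 109]
```

View pics/both.png

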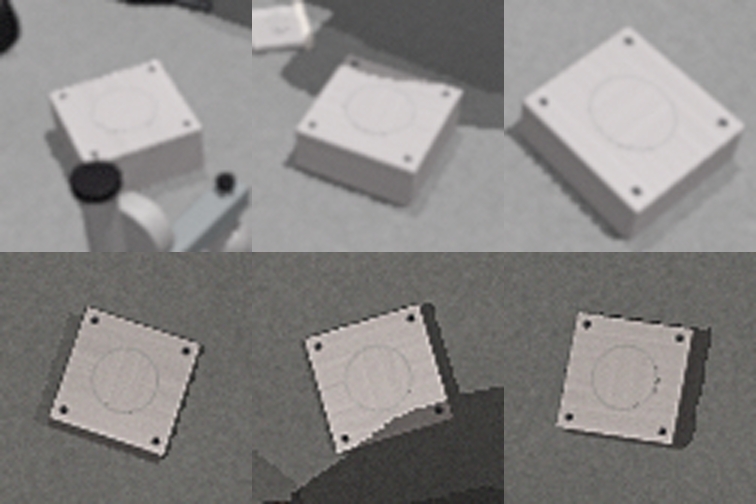

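Each block top has four dark dots. The scene crops have them near A (62,96)…(94,154), and the same four show in the top crops. I'll triangulate those dots, the spindle cap and the column top.

Run:
```python
from h import *
from itertools import permutations
S=dict(A=((227,211),0,[(62,96),(152,70),(186,124),(94,154)],(327,178),[(94,320),(186,350),(155,440),(63,409)]),
B=((321,230),252,[(354,63),(445,94),(407,158),(312,125)],(241,226),[(317,346),(410,318),(438,409),(344,438)]),
C=((384,317),504,[(628,41),(722,122),(636,190),(543,102)],(147,188),[(586,324),(679,338),(663,431),(568,416)]))
g={n:cv2.cvtColor(cv2.imread(f"pics/{n}0.png"),cv2.COLOR_BGR2GRAY).astype(float) for n in("scene","top")}
def ref(n,p):
    x,y=np.round(p).astype(int); w=g[n][y-2:y+3,x-2:x+3]; k=np.maximum(np.percentile(w,60)-w-8,0)
    Y,X=np.mgrid[y-2:y+3,x-2:x+3]; return np.array([(X*k).sum(),(Y*k).sum()])/k.sum()
for k,(ps,o,ds,pt,dt) in S.items():
    a=[ref("scene",((u-o)/3+ps[0]-42.3,v/3+ps[1]-42.3)) for u,v in ds]
    b=[ref("top",((u-o)/3+pt[0]-42.3,(v-252)/3+pt[1]-42.3)) for u,v in dt]
    A=onplane("scene",a,.05);Bp=onplane("top",b,.05)
    P=[]
    for i in range(4):
        j=np.argmin(np.linalg.norm(Bp-A[i],axis=1)); p,e=tri(a[i],b[j]); P.append(p); print(k,p.round(4),"err",round(e,4),j)
    P=np.array(P); c=P.mean(0); e=P[1]-P[0]; print(k,"CENTRE",c.round(4),"side",np.linalg.norm(e).round(4),"yaw",np.degrees(np.arctan2(e[1],e[0])).round(1))
cv2.imwrite("pics/stand.png",np.hstack([cv2.resize(cv2.imread("pics/scene0.png")[212:322,195:290],(380,440),interpolation=cv2.INTER_CUBIC),cv2.resize(cv2.imread("pics/top0.png")[75:185,205:300],(380,440),interpolation=cv2.INTER_CUBIC)]))
```

```text
A [ 0.6314 -0.3291  0.0553] err 0.003 1
A [ 0.5407 -0.2972  0.0548] err 0.0022 2
A [ 0.5727 -0.2062  0.0545] err 0.0016 3
A [ 0.6641 -0.2382  0.0498] err 0.0008 0
A CENTRE [ 0.6022 -0.2677  0.0536] side 0.0961 yaw 160.6
B [ 0.4304 -0.0718  0.0505] err 0.0016 2
B [0.4031 0.0202 0.05  ] err 0.0024 3
B [0.4949 0.0478 0.049 ] err 0.0023 0
B [ 0.5226 -0.0443  0.0492] err 0.0024 1
B CENTRE [ 0.4628 -0.012   0.0497] side 0.096 yaw 106.6
C [0.5265 0.2395 0.0427] err 0.0029 2
C [0.5418 0.3343 0.0427] err 0.0025 3
C [0.6365 0.3193 0.0427] err 0.002 0
C [0.6215 0.2245 0.0427] err 0.0023 1
C CENTRE [0.5816 0.2794 0.0427] side 0.096 yaw 80.8
```

View pics/stand.png

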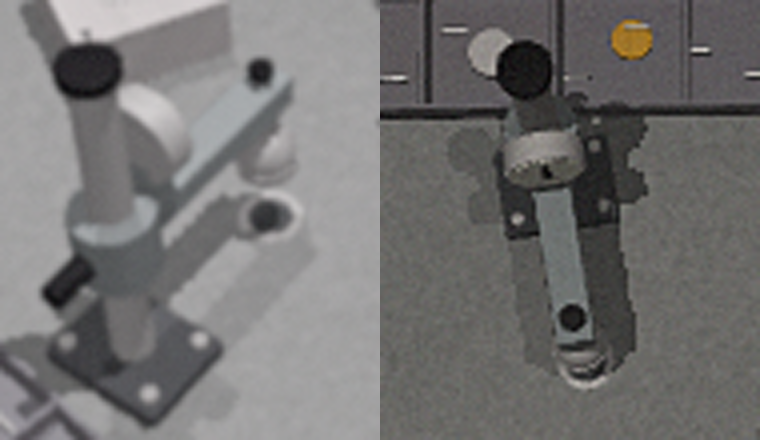

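In the stand crop the spindle cap is at scene (260,229.5) and top (253,154). The bar runs from there to the column, and the anvil disc is at scene (262,265.5).

Run:
```python
from h import *
s=lambda u,v:(195+u/4-.4,212+v/4-.4); t=lambda u,v:(205+(u-380)/4-.4,75+v/4-.4)
cap=tri(s(260,67),t(572,316)); col=tri(s(89,64),t(524,68)); print("cap",cap,"col",col)
d=(col[0]-cap[0])[:2]; print("yaw",np.degrees(np.arctan2(d[1],d[0])),np.linalg.norm(d))
print("disc",onplane("scene",s(268,214),.002))
print("screws",onplane("top",[t(517,218),t(605,205),t(596,145)],.012),onplane("scene",[s(66,341),s(200,340),s(149,392)],.012))
for z in(.125,.131,.137):
  print(z,onplane("top",[t(554,347),t(592,344),t(537,200),t(575,195)],z)[:,:2].round(4).tolist(),onplane("scene",[s(292,80)],z).round(4))
```

```text
cap (array([ 0.65787558, -0.05452995,  0.1419401 ]), np.float64(0.0018777646430449076)) col (array([ 0.79531556, -0.03163577,  0.25794411]), np.float64(0.001315900507477135))
yaw 9.457260278930885 0.13933374457614522
disc [[ 0.66010592 -0.05598136  0.002     ]]
screws [[ 7.68247497e-01 -6.01121649e-04  1.20000000e-02]
 [ 7.77910089e-01 -6.93349562e-02  1.20000000e-02]
 [ 8.26355374e-01 -6.23088196e-02  1.20000000e-02]] [[ 8.24737950e-01 -6.61969684e-02  1.20000000e-02]
 [ 7.65711307e-01 -5.92703998e-03  1.20000000e-02]
 [ 8.12803021e-01  2.21271465e-04  1.20000000e-02]]
0.125 [[0.6389, -0.0397], [0.6409, -0.0669], [0.7472, -0.0271], [0.7506, -0.0546]] [[ 0.6413 -0.0451  0.125 ]]
0.131 [[0.6375, -0.0402], [0.6394, -0.0673], [0.7453, -0.0277], [0.7487, -0.055]] [[ 0.6453 -0.0407  0.131 ]]
0.137 [[0.6361, -0.0407], [0.638, -0.0677], [0.7434, -0.0283], [0.7468, -0.0555]] [[ 0.6493 -0.0362  0.137 ]]
```

The blocks, from triangulation, are A = 56, B = 50 and C = 44. The bar top is about 128 mm, which doesn't decide between 44 and 50, so I'll probe it with shut fingers.

```bash
python3 -m handwheel '[[0,0,0.28,-259,-616,0,255],[0,0,0.28,-259,-616,0,255],[0,0,0.28,-259,-616,0,255],[0,0,0.28,-259,-616,0,255],[0,0,0.28,-259,-616,0,255],[0,0,0.28,-259,-616,0,255],[0,0,0.28,-259,-616,0,255],[0,0,0.28,-259,-616,0,255]]'; python3 -m handwheel '[[0,0,0,0,0,0,255]]'
```

```text
time_s: 0.9
tool_pos: [0.5237, -0.2442, 0.2501]
eef_rot: [0.761, -0.648, -0.0, 0.0]
ft_force: [0.1, -1.3, 0.2]
grip_width: 0.001
time_s: 1.0
tool_pos: [0.5255, -0.2413, 0.2499]
eef_rot: [0.763, -0.646, -0.0, -0.001]
ft_force: [-0.3, -0.7, -0.7]
grip_width: 0.001
```

```bash
python3 -m handwheel '[[0,0,0,-162,-206,0,255],[0,0,0,-162,-206,0,255],[0,0,0,-162,-206,0,255],[0,0,0,-162,-206,0,255],[0,0,0,-162,-206,0,255],[0,0,0,-162,-206,0,255],[0,0,0,-162,-206,0,255],[0,0,0,-162,-206,50,255]]'; python3 -m handwheel '[[0,0,0,0,0,20,255],[0,0,0,0,0,25,255],[0,0,0,0,0,28,255]]'
python3 - <<'E'
from h import *
cv2.imwrite("pics/s1.png",cams.get_image("scene")[150:330,150:390].repeat(3,0).repeat(3,1))
E
```

```text
time_s: 1.8
tool_pos: [0.7035, -0.055, 0.2073]
eef_rot: [0.761, -0.648, 0.005, -0.002]
ft_force: [1.9, -1.0, 1.1]
grip_width: 0.003
time_s: 2.1
tool_pos: [0.6997, -0.0546, 0.1726]
eef_rot: [0.761, -0.649, -0.0, 0.0]
ft_force: [-0.1, -0.4, 0.6]
grip_width: 0.005
```

View pics/s1.png

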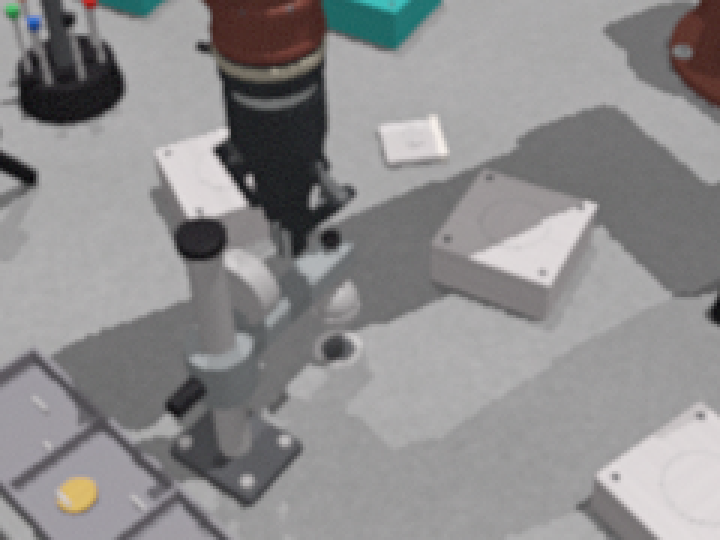

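The shut fingertips are right over the bar, about 7 mm off its centreline and clear of the cap and the dial. I'll correct that and lower gently.

```bash
python3 -m handwheel '[[0,0,0,-7,0,5,255],[0,0,0,-7,0,9,255],[0,0,0,-7,0,12,255],[0,0,0,-7,0,13,255],[0,0,0,-7,0,13,255]]'; python3 -m handwheel '[[0,0,0,0,0,1,255],[0,0,0,0,0,2,255],[0,0,0,0,0,2,255]]'
```

```text
time_s: 2.65
tool_pos: [0.6992, -0.0465, 0.1592]
eef_rot: [0.761, -0.648, -0.0, 0.0]
ft_force: [0.6, 0.1, 0.2]
grip_width: -0.001
time_s: 2.95
tool_pos: [0.6992, -0.0465, 0.1572]
eef_rot: [0.761, -0.648, -0.0, 0.0]
ft_force: [0.7, 0.5, 0.2]
grip_width: 0.0
```

```bash
python3 -m handwheel '[[0,0,0,0,0,1,255],[0,0,0,0,0,2,255],[0,0,0,0,0,2,255]]'
```

```text
time_s: 3.25
tool_pos: [0.6991, -0.0465, 0.1551]
eef_rot: [0.761, -0.648, -0.0, 0.0]
ft_force: [-0.1, 0.0, 0.8]
grip_width: -0.0
```

```bash
python3 -m handwheel '[[0,0,0,0,0,1,255],[0,0,0,0,0,2,255],[0,0,0,0,0,2,255]]'; python3 -m handwheel '[[0,0,0,0,0,1,255],[0,0,0,0,0,1,255]]'
```

```text
time_s: 3.55
tool_pos: [0.6991, -0.0465, 0.1531]
eef_rot: [0.761, -0.648, -0.0, 0.0]
ft_force: [0.2, -0.2, 0.5]
grip_width: 0.0
time_s: 3.75
tool_pos: [0.6992, -0.0465, 0.1521]
eef_rot: [0.761, -0.648, -0.0, 0.0]
ft_force: [0.7, 0.4, 0.1]
grip_width: 0.002
```

```bash
python3 -m handwheel '[[0,0,0,0,0,1,255],[0,0,0,0,0,1,255]]'; python3 -m handwheel '[[0,0,0,0,0,1,255],[0,0,0,0,0,1,255]]'
```

```text
time_s: 3.95
tool_pos: [0.6992, -0.0465, 0.1511]
eef_rot: [0.761, -0.648, -0.0, 0.0]
ft_force: [-0.4, -0.4, -0.1]
grip_width: -0.002
time_s: 4.15
tool_pos: [0.6993, -0.0465, 0.1503]
eef_rot: [0.761, -0.648, 0.0, -0.0]
ft_force: [0.4, -0.5, 0.5]
grip_width: 0.002
```

```bash
python3 -m handwheel '[[0,0,0,0,0,1,255],[0,0,0,0,0,1,255]]'; python3 -m handwheel '[[0,0,0,0,0,1,255],[0,0,0,0,0,1,255]]'
```

```text
time_s: 4.35
tool_pos: [0.6993, -0.0465, 0.1502]
eef_rot: [0.761, -0.648, 0.0, -0.0]
ft_force: [-2.1, 0.8, 5.2]
grip_width: 0.0
time_s: 4.55
tool_pos: [0.6993, -0.0465, 0.1502]
eef_rot: [0.761, -0.648, 0.001, -0.0]
ft_force: [-4.5, 0.7, 11.0]
grip_width: 0.001
```

```bash
python3 -m handwheel '[[0,0,0,0,0,1,255],[0,0,0,0,0,1,255]]'; python3 -m handwheel '[[0,0,0,0,0,1,255],[0,0,0,0,0,1,255]]'
```

```text
time_s: 4.75
tool_pos: [0.6993, -0.0465, 0.1502]
eef_rot: [0.761, -0.648, 0.001, -0.0]
ft_force: [-8.4, 1.8, 16.0]
grip_width: -0.002
time_s: 4.95
tool_pos: [0.6993, -0.0465, 0.1502]
eef_rot: [0.761, -0.648, 0.001, -0.0]
ft_force: [-10.9, 1.2, 21.9]
grip_width: 0.003
```

Contact came at TCP z = 0.1502, so the bar top is 131.2 mm and the foot hangs at about 47.2 mm. That means block_50 (B), with a lift of about 2.8 mm. Next I lift off, go behind B on the robot side with the jaws open as a two-point pusher, and take a look.

```bash
python3 -m handwheel '[[0,0,0,0,0,-40,255],[0,0,0,0,0,-75,255],[0,0,-0.13,-62,308,-75,0],[0,0,-0.13,-62,308,-75,0],[0,0,-0.13,-62,308,-75,0],[0,0,-0.13,-62,308,-75,0],[0,0,-0.13,-62,308,-75,0],[0,0,-0.13,-62,308,-75,0]]'; python3 -m handwheel '[[0,0,0,0,0,0,0],[0,0,0,0,0,0,0]]'
```

```text
time_s: 5.75
tool_pos: [0.4057, -0.0349, 0.2212]
eef_rot: [0.802, -0.597, 0.0, 0.0]
ft_force: [-0.3, -1.0, 1.7]
grip_width: 0.991
time_s: 5.95
tool_pos: [0.4075, -0.0354, 0.2223]
eef_rot: [0.802, -0.598, 0.002, -0.0]
ft_force: [0.6, 0.1, 0.7]
grip_width: 1.0
```

```bash
python3 -m handwheel '[[0,0,0,-8,22,0,0],[0,0,0,-8,22,45,0],[0,0,0,-8,22,90,0],[0,0,0,-8,22,130,0],[0,0,0,-8,22,150,0],[0,0,0,-8,22,150,0]]'
python3 - <<'E'
from h import *
s=telemetry.get_state(); print(s["tool_pos"],s["ft_force"])
a=cams.get_image("scene")[150:330,220:420]; m=cams.camera_model("wrist"); b=cams.get_image("wrist")
cv2.imwrite("pics/s2.png",np.hstack([cv2.resize(a,(466,420),interpolation=2),cv2.resize(b,(330,420))]))
E
```

```text
time_s: 6.55
tool_pos: [0.3829, -0.033, 0.0686]
eef_rot: [0.802, -0.598, -0.003, 0.001]
ft_force: [-0.5, 0.3, 0.5]
grip_width: 0.998
[ 0.3828674  -0.03303985  0.06856655] [-0.52028837  0.26080549  0.51559094]
```

View pics/s2.png

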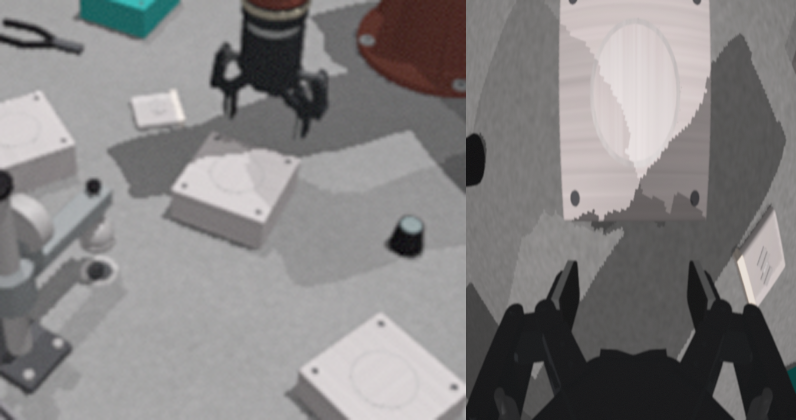

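The open fingers are centred behind B's rear face (wrist view, face edge at row 215). Scene view: nothing else is near. I'll lower, make contact and pivot the block clockwise while advancing.

```bash
python3 -m handwheel '[[0,0,0,0,0,25,0],[0,0,0,0,0,39,0],[0,0,0,0,0,39,0],[0,0,0,0,-5,39,0],[0,0,0,0,-10,39,0],[0,0,0,0,-13,39,0],[0,0,0,0,-16,39,0],[0,0,0,0,-16,39,0]]'; python3 -m handwheel '[[0,0,0.07,0,-3,0,0],[0,0,0.14,0.5,-6.3,0,0],[0,0,0.21,1,-9.4,0,0],[0,0,0.28,2,-12.5,0,0],[0,0,0.35,3,-15.5,0,0],[0,0,0.4,3.5,-17.5,0,0],[0,0,0.4,3.5,-17.5,0,0]]'
```

```text
time_s: 7.45
tool_pos: [0.4002, -0.0292, 0.0329]
eef_rot: [0.802, -0.597, 0.0, -0.0]
ft_force: [-0.7, 0.4, -0.6]
grip_width: 1.003
time_s: 8.15
tool_pos: [0.4174, -0.0274, 0.0324]
eef_rot: [-0.667, 0.745, 0.0, 0.0]
ft_force: [0.7, 0.3, -0.1]
grip_width: 1.005
```

Run:
```python
from h import *
a=cams.get_image("scene"); b=cams.get_image("top")
cv2.imwrite("pics/s3.png",np.hstack([cv2.resize(a[160:300,240:380],(400,400),interpolation=2),cv2.resize(b[120:260,190:330],(400,400),interpolation=2)]))
```

```text
(no output)
```

View pics/s3.png

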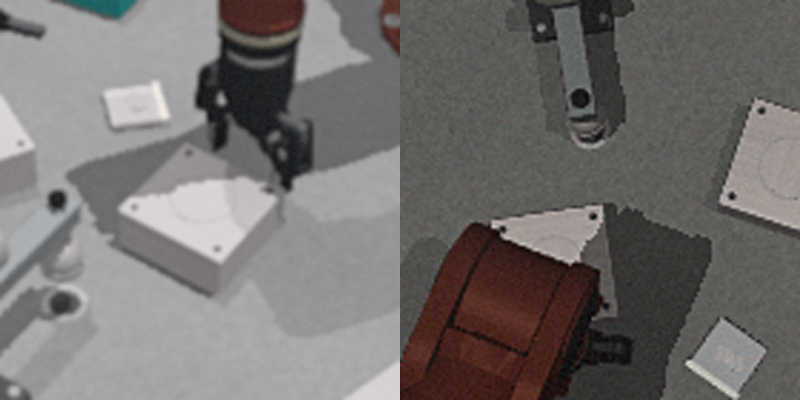

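The block's dots in the scene crop are at (189,152), (135,207), (217,248) and (271,187). I'll compute its pose.

```bash
cat >> h.py <<'E'
def bpose(d,z=.05,n="scene"):
    P=onplane(n,d,z)[:,:2]; c=P.mean(0); r=np.degrees([np.arctan2(*(P[(i+1)%4]-P[i])[::-1]) for i in range(4)])
    h=np.degrees(np.angle(np.mean(np.exp(4j*np.radians(r)))))/4
    v=np.array([.658,-.0545])-c; s=telemetry.get_state(); q=s["eef_rot"]; x,y=q[:2]; X=np.array([x*x-y*y,2*x*y]);Y=np.array([2*x*y,y*y-x*x])
    print("centre",c.round(4),"heading",h.round(1),"tool heading",np.degrees(np.arctan2(*(-Y)[::-1])).round(1),"to go",v.round(4),"az",np.degrees(np.arctan2(v[1],v[0])).round(1),"in tool",(v@X).round(4),(v@Y).round(4),"c-tcp in tool",((c-s["tool_pos"][:2])@np.c_[X,Y]).round(4),"sides",np.linalg.norm(np.roll(P,-1,0)-P,axis=1).round(4))
E
python3 - <<'E'
from h import *
bpose([(240+u*.35-.3,160+v*.35-.3) for u,v in [(189,152),(135,207),(217,248),(271,187)]])
bpose([(260,235.2)]*4) if 0 else None
c=onplane("top",[(190+140*.5+(203-200)*.35-.3-.0,120+216*.35)],.05);print(c)
E
```

```text
centre [ 0.4996 -0.021 ] heading 9.1 tool heading -6.2 to go [ 0.1584 -0.0335] az -12.0 in tool 0.0162 -0.1611 c-tcp in tool [-0.0156 -0.0809] sides [0.0969 0.0945 0.1003 0.095 ]
[[ 0.55159955 -0.07121972  0.05      ]]
```

```bash
python3 -m handwheel '[[0,0,0.05,1,-7,0,0],[0,0,0.1,1.5,-14,0,0],[0,0,0.1,2,-21,0,0],[0,0,0.1,3,-28,0,0],[0,0,0.1,3.5,-35,0,0],[0,0,0.1,4,-42,0,0],[0,0,0.1,5,-49,0,0],[0,0,0.1,5.5,-55,0,0]]'; python3 -m handwheel '[[0,0,0,0,-4,0,0],[0,0,0,0,-7,0,0],[0,0,0,0,-9,0,0],[0,0,0,0,-10,0,0],[0,0,0,0,-10,0,0]]';  python3 - <<'E'
from h import *
a=cams.get_image("scene"); b=cams.get_image("top")
cv2.imwrite("pics/s4f.png",a)
cv2.imwrite("pics/s4.png",np.hstack([cv2.resize(a[160:300,220:360],(400,400),interpolation=2),cv2.resize(b[120:260,190:330],(400,400),interpolation=2)]))
E
```

```text
time_s: 9.05
tool_pos: [0.472, -0.0393, 0.0325]
eef_rot: [-0.629, 0.777, -0.0, -0.0]
ft_force: [-1.9, 1.2, -1.0]
grip_width: 0.997
time_s: 9.55
tool_pos: [0.4813, -0.0413, 0.0326]
eef_rot: [-0.629, 0.777, -0.0, 0.0]
ft_force: [-1.0, -0.1, -0.6]
grip_width: 0.998
```

View pics/s4.png

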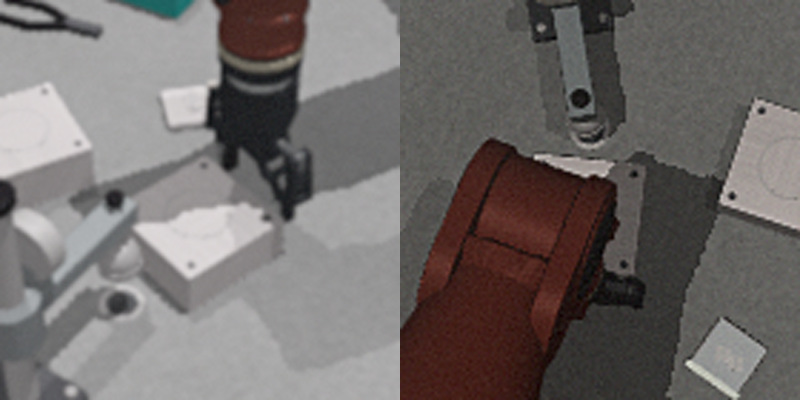

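Scene crop dots: (205,166), (265,216), (191,265), with the fourth hidden behind the bar. Top crop right-hand dots: (633,174) and (623,265).

Run:
```python
from h import *
d=[(220+u*.35-.3,160+v*.35-.3) for u,v in [(205,166),(265,216),(191,265)]]
d.insert(3,tuple(np.add(d[0],d[2])-d[1])); bpose([d[0],d[1],d[2],d[3]])
P=onplane("top",[(190+(u-400)*.35-.3,120+v*.35-.3) for u,v in [(633,174),(623,265)]],.05)[:,:2]
e=P[0]-P[1]; print(P.round(4),np.linalg.norm(e)); e/=np.linalg.norm(e); print(np.degrees(np.arctan2(e[1],e[0])),P.mean(0)+.048*np.array([-e[1],e[0]]))
```

```text
centre [ 0.5586 -0.049 ] heading -4.7 tool heading -12.0 to go [ 0.0994 -0.0055] az -3.1 in tool -0.0154 -0.0983 c-tcp in tool [-0.0087 -0.0772] sides [0.0915 0.0955 0.0875 0.1003]
[[ 0.5968 -0.1028]
 [ 0.5007 -0.092 ]] 0.09673622795509058
-6.361766895699938 [ 0.55408229 -0.04969383]
```

Block pose: heading about -6°, centre about (0.555,-0.049), with 103 mm to go along azimuth -3°. I'll square the tool to it and push on in small steps, watching the force.

```bash
python3 -m handwheel '[[0,0,-0.05,0,-2.2,0,0],[0,0,-0.1,0,-4.5,0,0],[0,0,-0.1,-1,-10,0,0],[0,0,-0.1,-2,-15,0,0],[0,0,-0.1,-2.5,-20,0,0],[0,0,-0.1,-3.5,-25,0,0],[0,0,-0.1,-4,-30,0,0],[0,0,-0.1,-4,-30,0,0]]'; python3 -m handwheel '[[0,0,0,-0.3,-4,0,0],[0,0,0,-0.5,-8,0,0],[0,0,0,-0.6,-12,0,0],[0,0,0,-0.8,-15,0,0]]'; python3 -m handwheel '[[0,0,0,0,-3,0,0],[0,0,0,-0.2,-6,0,0],[0,0,0,-0.4,-9,0,0]]'
python3 - <<'E'
from h import *
a=cams.get_image("scene"); b=cams.get_image("top")
cv2.imwrite("pics/s5.png",np.hstack([cv2.resize(a[170:310,200:340],(400,400),interpolation=2),cv2.resize(b[90:230,190:330],(400,400),interpolation=2)]))
E
```

```text
time_s: 10.45
tool_pos: [0.5123, -0.0437, 0.0326]
eef_rot: [-0.667, 0.745, -0.0, 0.0]
ft_force: [-0.4, -0.1, 0.3]
grip_width: 1.0
time_s: 10.85
tool_pos: [0.5259, -0.0443, 0.0324]
eef_rot: [-0.667, 0.745, 0.001, -0.001]
ft_force: [-8.0, 0.2, 5.3]
grip_width: 1.0
time_s: 11.15
tool_pos: [0.5349, -0.045, 0.0324]
eef_rot: [-0.667, 0.745, 0.001, -0.001]
ft_force: [-7.4, -0.3, 4.7]
grip_width: 0.999
```

View pics/s5.png

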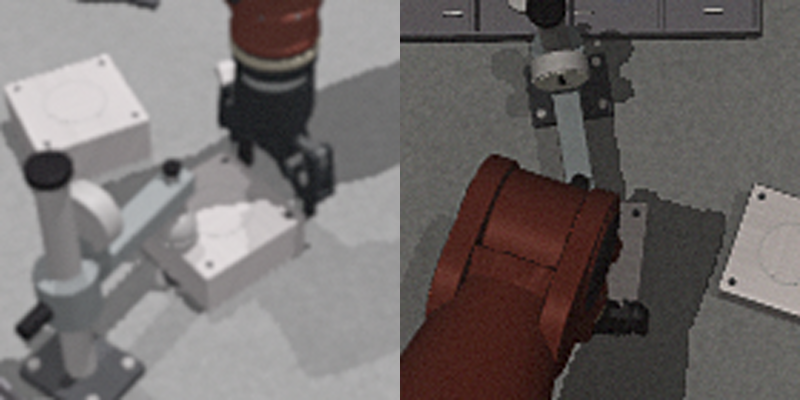

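Scene crop dots: (225,160), (288,210), (209,265). The foot sits at the front edge of the block, and the force is moderate at 8 N.

```bash
python3 - <<'E'
from h import *
d=[(200+u*.35-.3,170+v*.35-.3) for u,v in [(225,160),(288,210),(209,265)]]
d.insert(3,tuple(np.add(d[0],d[2])-d[1])); bpose(d)
E
python3 -m handwheel '[[0,0,0,0,-3,0,0],[0,0,0,0,-6,0,0],[0,0,0,0,-9,0,0]]'; python3 -m handwheel '[[0,0,0,0,-3,0,0],[0,0,0,0,-6,0,0],[0,0,0,0,-9,0,0]]'
```

```text
centre [ 0.608  -0.0519] heading -2.5 tool heading -6.3 to go [ 0.05   -0.0026] az -3.0 in tool -0.0029 -0.05 c-tcp in tool [-0.0011 -0.0729] sides [0.0915 0.1    0.0872 0.1047]
time_s: 11.55
tool_pos: [0.5438, -0.0459, 0.0324]
eef_rot: [-0.667, 0.745, 0.001, -0.0]
ft_force: [-6.5, 0.6, 3.5]
grip_width: 0.996
time_s: 11.85
tool_pos: [0.5527, -0.0469, 0.0324]
eef_rot: [-0.667, 0.745, 0.001, -0.0]
ft_force: [-6.8, 1.1, 4.1]
grip_width: 1.0
```

```bash
python3 -m handwheel '[[0,0,0,0,-3,0,0],[0,0,0,0,-6,0,0],[0,0,0,0,-9,0,0],[0,0,0,0,-12,0,0]]'; python3 -m handwheel '[[0,0,0,0,-3,0,0],[0,0,0,0,-6,0,0],[0,0,0,0,-9,0,0],[0,0,0,0,-12,0,0],[0,0,0,0,-14,0,0]]'
python3 - <<'E'
from h import *
a=cams.get_image("scene"); b=cams.get_image("top")
cv2.imwrite("pics/s6.png",np.hstack([cv2.resize(a[170:310,190:330],(400,400),interpolation=2),cv2.resize(b[90:230,190:330],(400,400),interpolation=2)]))
E
```

```text
time_s: 12.25
tool_pos: [0.5646, -0.0482, 0.0324]
eef_rot: [-0.667, 0.745, 0.001, -0.0]
ft_force: [-7.5, 1.0, 2.7]
grip_width: 1.002
time_s: 12.75
tool_pos: [0.5786, -0.0497, 0.0324]
eef_rot: [-0.667, 0.745, 0.001, -0.0]
ft_force: [-6.8, 1.3, 6.0]
grip_width: 1.001
```

View pics/s6.png

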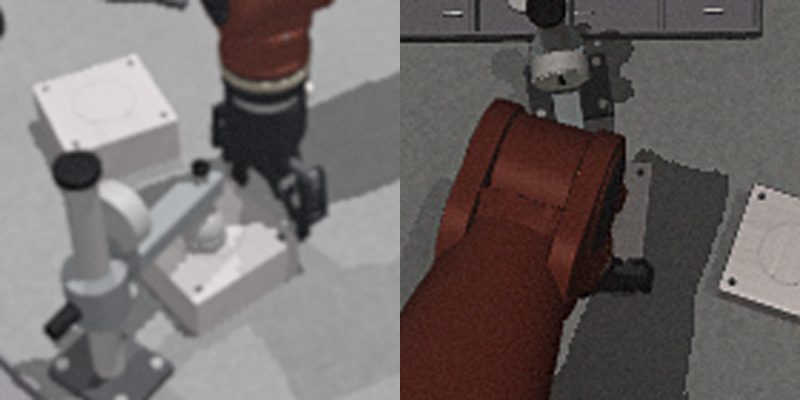

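The foot is on the block's top, and by the tool pose the block centre is about 8 mm short. I'll push a further 7 mm, then back off and look.

```bash
python3 -m handwheel '[[0,0,0,0,-3,0,0],[0,0,0,0,-5,0,0],[0,0,0,0,-7,0,0],[0,0,0,0,-7,0,0]]'; python3 -m handwheel '[[0,0,0,0,10,0,0],[0,0,0,0,40,0,0],[0,0,0,0,80,-20,0],[0,0,0,0,120,-70,0],[0,0,0,0,160,-120,0],[0,0,0,0,190,-150,0],[0,0,0,0,190,-150,0],[0,0,0,0,190,-150,0]]'; python3 -m handwheel '[[0,0,0,200,0,-50,0],[0,0,0,200,0,-50,0],[0,0,0,200,0,-50,0],[0,0,0,200,0,-50,0],[0,0,0,200,0,-50,0],[0,0,0,200,0,-50,0]]'
python3 - <<'E'
from h import *
a=cams.get_image("scene"); b=cams.get_image("top")
cv2.imwrite("pics/s7.png",np.hstack([cv2.resize(a[170:310,190:330],(400,400),interpolation=2),cv2.resize(b[90:230,190:330],(400,400),interpolation=2)]))
E
```

```text
time_s: 13.25
tool_pos: [0.5859, -0.0506, 0.0324]
eef_rot: [-0.667, 0.745, 0.0, -0.0]
ft_force: [-3.6, 0.6, 1.4]
grip_width: 0.998
time_s: 14.05
tool_pos: [0.3981, -0.0303, 0.1857]
eef_rot: [-0.667, 0.745, -0.003, 0.002]
ft_force: [0.8, -0.8, 0.6]
grip_width: 0.996
time_s: 14.65
tool_pos: [0.3753, -0.23, 0.2316]
eef_rot: [-0.666, 0.746, 0.0, 0.0]
ft_force: [0.7, 0.2, -0.6]
grip_width: 1.0
```

View pics/s7.png

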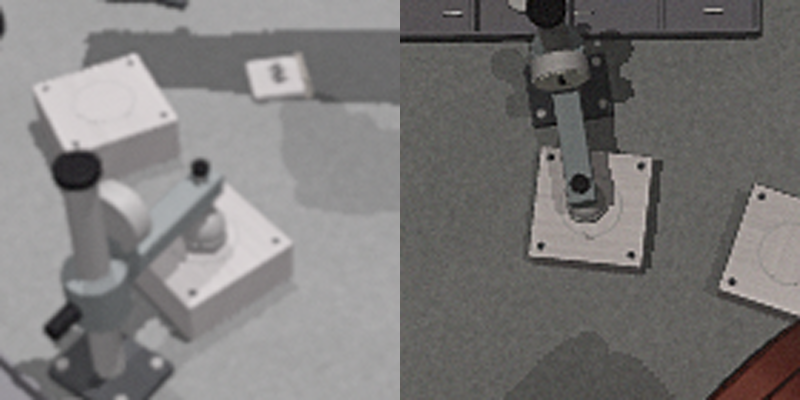

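Everything is clear: the top crop dots are (549,157), (641,166), (631,255) and (540,246), with the cap at (580,183). I'll compute the offset and the cap lift.

Run:
```python
from h import *
t=lambda u,v:(190+(u-400)*.35-.3,90+v*.35-.3); s=lambda u,v:(190+u*.35-.3,170+v*.35-.3)
bpose([t(*p) for p in[(549,157),(641,166),(631,255),(540,246)]],n="top")
print(tri(s(200,166),t(580,182)))
```

```text
centre [ 0.655  -0.0578] heading -6.1 tool heading -6.3 to go [0.003  0.0033] az 47.3 in tool -0.0036 -0.0027 c-tcp in tool [-0.1997 -0.2592] sides [0.0981 0.0962 0.0963 0.0963]
(array([ 0.65775101, -0.05469195,  0.14371203]), np.float64(0.001154092709236767))
```

```bash
python3 -c "
from workcell import order,telemetry
print(telemetry.get_state()['time_s'],order.hand_in())"
```

```text
the job is handed in; nothing more can be done
14.75 None
```

I slid block_50 under the comparator's spindle and handed the job in at 14.75 s, with the gripper well clear of everything.

- **Choosing the block:** I probed the bar's top with shut fingers and got contact at 131.2 mm. That puts the foot at about 47.2 mm, so the 50 mm block fits with about 2.8 mm of lift. Triangulated from the first pictures, the three block tops came out at 53.6, 49.7 and 42.7 mm, so I took the middle one as block_50. I did not touch its top to confirm.
- **Sliding it in:** I pushed it flat along the bench with the open fingers. The readings I took during the push showed at most about 10 N on the wrist.
- **Last checks:**
  - The block's centre was about 4 mm from the spindle's axis, at the limit of what the cameras can show.
  - The cap measured about 1.8 mm higher than before. That agrees with the expected 2.8 mm within camera error, but I did not measure the lift more precisely.
  - The other loose things in the last crops looked undisturbed, and none lay in the gripper's path. I did not check each one separately.

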